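Load a solder reel onto the slanted spindle of a wire feeder

TASK

Load the large solder reel onto the solder feeder: slide it down along the slanted spindle, then, pressing it lightly against the sprung carrier disc, turn it until you feel the carrier's two drive pins drop into the slots in the reel's end, and stop turning there. Leave the reel let go and sitting flush on the carrier. Go by feel and do not force anything, pushing or turning: the feeder's gear does not turn by hand. Leave the other things on the bench where they are.

Things in the scene. Friction and masses are not known exactly. Their poses are not given: they have to be found in the camera images.
- reel: The large solder reel, upright on the bench: grey plastic, bright solder wound level with its flanges; 56 mm across, 42 mm high, about 0.22 to 0.38 kg. A 16 mm round bore goes right through. Origin: centre of the end lying on the bench, the end that goes onto the spindle first; z along the bore to the other end. Its turn about z is arbitrary.
- reel_slot (a point): Mouth of one drive slot in the reel's lower end, 17 mm from the axis along the reel's +x. Each end has four such slots, every 90 degrees (along +-x and +-y): radial, 10 mm wide, from 12 to 22 mm from the axis, 8 mm deep and open to the hollow inside. Either opposite pair will do.
- spindle: The bare spindle: a polished round steel rod, 14 mm in diameter, leaning 40 degrees from vertical to the feeder's front (the robot's side), fixed to the feeder. Origin: on its axis in the plane of the carrier's face at rest, 130 mm above the bench; z up along the rod out of its free end. A loaded reel has its origin here and its z along this z (sagging up to 1 mm sideways).
- spindle_tip (a point): Free end of the spindle, 62 mm along its z. The last 9 mm is a bullet nose; from there down the rod has its full 14 mm.
- carrier_rest (a point): Centre of the carrier disc's face when nothing presses on it (a fixed point, the same as the spindle's origin). The disc (aluminium, 42 mm across, 6 mm thick) faces up the spindle, held up against a stop by a spring: it gives way at 4 N, takes 0.5 N more per mm and stops hard after 11 mm (9.5 N). Two steel drive pins stand on its face.
- pin_circle (a point): Point on the axis 7 mm above the carrier's rest face, level with the pins' round tops. Two greased pins, opposite each other: 6 mm thick, 7 mm high, 17 mm from the axis, at an angle that differs each time and is not measured. A reel that misses them rides 7 mm off the disc. With slots over them (to about 0.1 rad) the disc jumps up, the push falls by up to 3.5 N; turning on jams.
- feeder: The solder feeder, fixed to the bench; disc and pins are geared to its motor, do not turn by hand and stand at most 40 N. Grey base 130 mm wide, from 65 mm in front to 170 mm behind the spindle's origin; feed-roller block at the front, 47 mm high; inclined motor under the spindle; control box at the rear, 112 mm high, from 90 mm behind. Origin: on the bench under the spindle's; x to the rear, z up.
- small_reel: A small black reel of thin solder, 40 mm across, 26 mm high, 9 mm bore: too small for the spindle, to be left alone. Origin: centre of its underside.
- screwdriver: A black screwdriver, 190 mm long, lying on the bench; leave alone.
- pump: A desoldering pump, 210 mm long and 20 mm thick, lying on the bench; leave alone.
- tip_cleaner: A black round pot of brass wool, 72 mm across, 43 mm high; leave alone.
- multimeter: A hand multimeter, 154 x 80 x 49 mm, lying on its back; leave alone.
- cutters: Side cutters with blue handles, 115 mm long, 14 mm thick; leave alone.
- bottle: A white solvent bottle, 56 mm across, 145 mm tall, standing; leave alone.
Things that resemble listed ones, but are neither listed nor needed, are in the scene too. What is shaped like the reel but blue is not meant.

How it is judged:
By the outcome, as a careful person would: the job done as asked, in the order asked, and still so for the second after the job is handed in, with the robot touching nothing.
It also fails if it takes over 67 s, if anything falls off the work surface, if the arm or the gripper's body presses on something with over 40 N, if the wrist force passes 120 N, or if a joint passes its speed limit or range.

ROBOT

A 6-joint arm with a two-finger parallel gripper is mounted at the origin on the work surface. World frame = base frame: x ahead of the robot, y to its left, z up, the work surface at z = 0. Lengths are in m, angles in rad, forces in N, time in s.
With the tool pointing down it reaches from about 0.35 to 0.775 m from the base axis. Payload 7.3 kg.
Tool frame: the origin (TCP) lies at the very end of the fingers, on their centre line; the grasp point (between the pads) lies 19 mm behind it; z points along the fingers, y is the line along which they close (so a half turn about z gives the same grasp; the last joint's range is limited). The gripper opens to 92 mm and grips with 3 to 60 N. Pads are 19 mm wide; open, the fingers measure 130 mm over their backs; the gripper's body (75 mm by 190 mm) begins 47 mm behind the grasp point.
Start: joints at [-1.437, 0.342, 1.524, -0, 1.275, -0.146], TCP at [0.145, -0.505, 0.227] pointing down, gripper open.
Joint ranges: [-2.53, 2.53], [-0.77, 2.02], [0.04, 2.7], [-1, 4.14], [0.28, 2.66], [-3.11, 3.11]. Speed limits (rad/s): [2.57, 2.57, 3.14, 3.14, 3.14, 3.14].

INTERFACE

Orientations are given as [roll, pitch, yaw] about the fixed x, y, z axes, in that order (R = Rz(yaw) Ry(pitch) Rx(roll)).
In Python, from cell import observe, read_camera, get_calibration, hand_in, search_frame gives the robot as it stands.
- The arm moves only by the tool step_arm, never from a script. Its argument "commands" is a list of rows, each an object with "translation": the shift along the tool's x, y, z in mm, a list of three; "roll": the turn about the tool's z in rad. In form: [{"translation": [x, y, z], "roll": roll}, ...]. A call has 1 to 20 rows; each row shifts and turns the commanded pose from where the row before left it, along the tool's axes as they then stand; what a row does not reach is not made up. A row lasts 1/12 s, in which the tool goes at most 41.7 mm and 7.16 degrees, less where a joint would pass 70% of its speed; a pose out of reach is approached as far as the arm can. A call is refused whole if a number of a shift passes 41.7 or a number of a turn 0.125, either way. A call with a gripper value outside its range is refused whole. "fingers" is the opening, from 0 (shut) to 1 (fully open), set as the call begins (left out, the last holds). The fingers move at their own pace and stop on an object; "grip_force" is the grip in N (left out, the last holds). Time passes only in rows, so rows that do not move let the fingers close. It gives the time, the measured TCP pose, the force, the opening and the grip force at its end, in the units of the state.
- observe(): the state, without advancing time (a new reading comes with each control period).
- read_camera(name): name is "side" or "top"; returns the picture (420x560x3 uint8, red, green, blue); there is no depth.
- get_calibration(name): a dict with "camera_matrix" (3x3 intrinsics, pixels), "world_from_camera" (4x4, takes a point from camera to world coordinates). Camera axes: x right, y up, looking along -z (the intrinsics and any distortion apply to the point x, -y, -z); pixel columns grow to the right and rows downward; lengths in m; the calibration is good to about 2 mm. A picture is of the moment at which its call begins. get_calibration takes no time and is no camera call.
- hand_in(): hands the job in; it is judged then, once.
Trained networks look in the newest picture that a camera, given by its name, has taken for a name from the list of things; names that differ only in an ending like _2 or _b are one class to them, and where a whole thing is asked for, a point or a joint stands for the part that bears it (a point fixed in the world has none). Each returns a list of dicts, best first, with "confidence" (0 to 1); they miss things now and then, are a little off and sometimes report something else, mostly with a low value. They report only what shows in the picture. A call takes as long as a camera call. They do not tell look-alikes from the thing itself.
- search_frame(camera, name): "at" ([x, y, z] in m, in world coordinates, good to about 4 mm: the middle of the surface that is visible of it).
The state is a dict: "time": time; "qpos": joint angles; "qvel": joint speeds; "joint_efforts": joint torques, N m; "tool_pos": TCP position; "tool_rot": TCP orientation; "contact_force": force on the tool from outside, world axes, zero at the start; "torque": the same for the moment, N m; "opening": finger opening in m; "grip_force": force on a finger pad.
Only numpy, scipy, OpenCV 4.12 (cv2) and the standard library are available. Lean on these libraries where they do the work, as an engineer would, in place of code of your own. Each camera call takes 0.05 s, during which the arm holds its last target. There are 200 camera calls.

## Working session

There is one attempt and no reset: what is moved stays moved. The work goes in short steps, Python scripts to look and compute and a tool call to move; the robot and the scene stay as the last step left them, time stands still between calls to the robot, and variables do not carry over. Pictures are saved under pics/ and viewed, at most 10 in all, crops included, and the job is handed in when it is done.

Besides the shell and the picture viewer there is one more tool, called after "Emit:" as a command line: name --argument value ..., lists and objects as JSON in quotes. step_arm: Moves the arm, as the interface text tells. Its arguments: {"type":"object","properties":{"commands":{"type":"array"},"fingers":{"type":"number"},"grip_force":{"type":"number"}},"required":["commands"]}

```bash
ls; mkdir -p pics
python3 - <<'E'
from cell import *
import cv2
for c in("top","side"):
    cv2.imwrite(f"pics/{c}0.png",read_camera(c)[:,:,::-1])
    K=get_calibration(c);print(K["camera_matrix"],K["world_from_camera"])
    for n in("reel","spindle","spindle_tip","feeder","small_reel","carrier_rest"):
        print(c,n,[(round(d["confidence"],2),[round(v,3) for v in d["at"]]) for d in search_frame(c,n)])
print(observe())
E
```

```text
pics
[[405.24067982   0.         281.44315755]
 [  0.         405.24067982 214.2530248 ]
 [  0.           0.           1.        ]] [[-0.0148064   0.99525785 -0.09613835  0.45408663]
 [-0.9998463  -0.01383432  0.01077003 -0.02174618]
 [ 0.00938895  0.09628304  0.99530971  1.19922384]
 [ 0.          0.          0.          1.        ]]
top reel [(0.75, [0.44, -0.288, 0.043]), (0.68, [0.537, -0.303, 0.045])]
top spindle [(0.97, [0.644, 0.103, 0.12])]
top spindle_tip [(0.78, [0.642, 0.103, 0.121]), (0.68, [0.439, 0.117, 0.022])]
top feeder [(0.6, [0.64, 0.107, 0.114])]
top small_reel [(0.69, [0.43, -0.134, 0.028])]
top carrier_rest [(0.82, [0.646, 0.107, 0.119])]
[[526.43069051   0.         279.50146136]
 [  0.         526.43069051 209.18327763]
 [  0.           0.           1.        ]] [[ 0.88620142  0.22946358 -0.40248416 -0.08028875]
 [-0.46289275  0.47495655 -0.74842941 -1.20575977]
 [ 0.01942519  0.84956621  0.5271242   0.96847562]
 [ 0.          0.          0.          1.        ]]
side reel [(0.74, [0.435, -0.302, 0.036])]
side spindle [(0.77, [0.637, 0.089, 0.109]), (0.72, [0.6
[... 315 characters left out ...]
461, 0.102, 0.023])]
{'time': 0.7, 'qpos': array([-1.43701803e+00,  3.41942932e-01,  1.52410169e+00, -2.16172627e-05,
        1.27539909e+00, -1.45994993e-01]), 'qvel': array([-0.00144061,  0.00098431, -0.00049736, -0.00141971,  0.00160664,
        0.00116029]), 'joint_efforts': array([ 1.48942559e-04, -4.31030703e+01, -2.44445461e+01,  7.18270638e-02,
        4.82786202e-02,  2.52347212e-05]), 'tool_pos': array([ 0.14499218, -0.50459924,  0.22676956]), 'tool_rot': array([3.14144831e+00, 4.21290189e-05, 2.79779577e-01]), 'contact_force': array([-0.00517478,  0.4467353 , -0.88000154]), 'torque': array([-0.02368603, -0.04758383,  0.04246571]), 'grip_force': 0.0, 'opening': 0.09193798050221309}
```

View pics/top0.png

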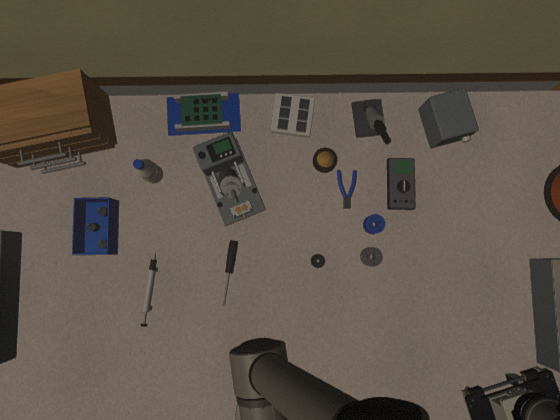

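View pics/side0.png

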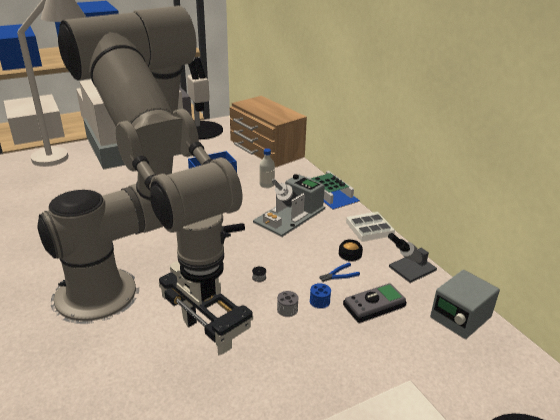

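The top view shows the grey reel at (371,257), with look-alikes: the blue reel at (374,224) and the small black reel at (317,261). The feeder is at (230,178), its front at (241,210) and its box at (218,150). In the side view the grey reel is at (288,303), the blue one at (320,295) and the spindle near (283,190). I choose the grey reel and check it in a close crop.

Run:
```python
import cv2,numpy as np
t=cv2.imread("pics/top0.png");s=cv2.imread("pics/side0.png")
f=lambda im,x,y,w,h,k:cv2.resize(im[y:y+h,x:x+w],None,fx=k,fy=k,interpolation=cv2.INTER_CUBIC)
a=f(t,185,125,100,100,4);b=f(s,250,165,100,75,4);c=f(s,262,265,80,60,5);d=f(t,340,210,50,50,4)
m=np.zeros((600,800,3),np.uint8);m[:400,:400]=a;m[:300,400:]=b;m[300:600,400:800]=c;m[400:600,:200]=d
cv2.imwrite("pics/crop0.png",m)
```

```text
(no output)
```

View pics/crop0.png

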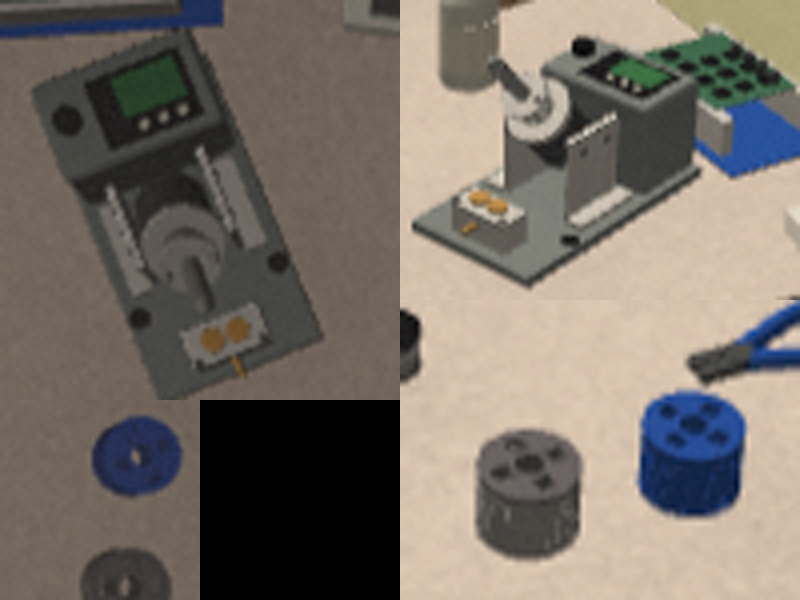

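Emit:
step_arm --commands '[{"translation": [34, 7, -8], "roll": 0}, {"translation": [34, 7, -8], "roll": 0}, {"translation": [34, 7, -8], "roll": 0}, {"translation": [34, 7, -8], "roll": 0}, {"translation": [34, 7, -8], "roll": 0}, {"translation": [34, 7, -8], "roll": 0}, {"translation": [34, 7, -8], "roll": 0}, {"translation": [34, 7, -8], "roll": 0}, {"translation": [34, 7, -8], "roll": 0}, {"translation": [34, 7, -8], "roll": 0}, {"translation": [34, 7, -8], "roll": 0}, {"translation": [34, 7, -8], "roll": 0}, {"translation": [34, 7, -8], "roll": 0}, {"translation": [34, 7, -8], "roll": 0}, {"translation": [34, 7, -8], "roll": 0}, {"translation": [34, 7, -8], "roll": 0}]'

```text
time: 2.03
tool_pos: [0.6505, -0.4439, 0.3212]
tool_rot: [3.137, -0.006, 0.279]
contact_force: [0.6, -1.0, -2.9]
opening: 0.0917
grip_force: 0.0
```

The crop confirms it: the grey four-slotted reel is the target, the blue one next to it is the decoy, and the spindle rises to the feeder's front from the disc at about (230,186) to the tip at (236,200). Next I check how the arm behaves at the edge of its reach, since moves can't tilt the tool directly.

Emit:
step_arm --commands '[{"translation": [13, 15, 0], "roll": 0}, {"translation": [13, 15, 0], "roll": 0}, {"translation": [13, 15, 0], "roll": 0}, {"translation": [13, 15, 0], "roll": 0}, {"translation": [13, 15, 0], "roll": 0}, {"translation": [13, 15, 0], "roll": 0}]'

```text
time: 2.53
tool_pos: [0.6861, -0.4676, 0.2986]
tool_rot: [3.063, -0.064, 0.281]
contact_force: [-0.5, -0.5, 0.3]
opening: 0.0917
grip_force: 0.0
```

```bash
python3 -c "
from cell import *
o=observe();print(o['qpos'],o['tool_pos'],o['tool_rot'])"
```

```text
[-0.69376364  1.04409044  0.03656428  0.00953526  1.95992043  0.60268151] [ 0.68606872 -0.46757208  0.29858487] [ 3.06302793 -0.06414779  0.2809367 ]
```

Emit:
step_arm --commands '[{"translation": [-13, -15, -5], "roll": 0}, {"translation": [-13, -15, -5], "roll": 0}, {"translation": [-13, -15, -5], "roll": 0}, {"translation": [-13, -15, 0], "roll": 0}, {"translation": [0, 0, 0], "roll": 0}]'

```text
time: 2.95
tool_pos: [0.6218, -0.4247, 0.3051]
tool_rot: [3.068, -0.06, 0.281]
contact_force: [0.1, -0.6, -1.2]
opening: 0.0921
grip_force: 0.0
```

```bash
python3 -c "
from cell import *
o=observe();print(o['qpos'],o['tool_pos'],o['tool_rot'])"
```

```text
[-0.70501948  0.72833577  0.6654813   0.00990078  1.65345303  0.58791356] [ 0.62179463 -0.4246523   0.30507424] [ 3.06842677 -0.06038473  0.28135713]
```

Pushing past the edge of reach tilts the tool outward, and the tilt stays afterwards. That is how I'll get the 40° lean, using only ordinary moves. Next I localise the reel and the feeder.

```bash
cat > h.py <<'E'
from cell import *
import numpy as np, cv2
from scipy.spatial.transform import Rotation as Ro
np.set_printoptions(precision=4,suppress=True)
def ray(c,u,v):
    K=get_calibration(c);M=K["world_from_camera"];k=K["camera_matrix"]
    d=np.array([(u-k[0,2])/k[0,0],-(v-k[1,2])/k[1,1],-1]);return M[:3,3],M[:3,:3]@d
def atz(c,u,v,z):
    o,d=ray(c,u,v);return o+d*(z-o[2])/d[2]
def tri(a,b):
    (o1,d1),(o2,d2)=ray("top",*a),ray("side",*b)
    s=np.linalg.lstsq(np.c_[d1,-d2],o2-o1,rcond=None)[0]
    p,q=o1+s[0]*d1,o2+s[1]*d2;return (p+q)/2,np.linalg.norm(p-q)
def pose():
    o=observe();return o,np.array(o["tool_pos"]),Ro.from_euler("xyz",o["tool_rot"]).as_matrix()
def go(target,yawdir=None):
    o,p,R=pose();print("t",o["time"],"tool delta mm",R.T@(np.array(target)-p)*1e3)
    if yawdir is not None:
        # roll so that tool x has horizontal heading yawdir
        v=R.T@np.array([np.cos(yawdir),np.sin(yawdir),0]);print("roll",np.arctan2(v[1],v[0]))
E
python3 - <<'E'
from h import *
print(atz("top",371.5,256.7,.042),atz("side",288,297.6,.042))
print("tip",tri((235.7,200),(250+100/4+0,165+68/4)))
print("disc",tri((230,186),(250+135/4,165+108/4)))
# base corners top crop: front-left(160,400) front-right(322,340); rear left (35,92) right(182,30) box top
for n,(x,y),z in(("FL",(160,402),.01),("FR",(322,340),.01),("boxL",(35,92),.112),("boxR",(182,30),.112),("boxfL",(78,184),.112),("boxfR",(228,122),.112)):
    print(n,atz("top",185+x/4,125+y/4,z))
o,p,R=pose();print(R[:,2],np.arctan2(R[1,2],R[0,2]),np.arccos(-R[2,2]))
go([.438,-.292,.1],.97)
E
```

```text
[ 0.4409 -0.2888  0.042 ] [ 0.4431 -0.2908  0.042 ]
tip (array([0.5933, 0.0834, 0.1665]), np.float64(0.002408432257300121))
disc (array([0.6389, 0.1052, 0.1075]), np.float64(0.0003304217226634113))
FL [0.5381 0.1316 0.01  ]
FR [0.5822 0.0122 0.01  ]
boxL [0.7443 0.2035 0.112 ]
boxR [0.7866 0.103  0.112 ]
boxfL [0.6801 0.1739 0.112 ]
boxfR [0.7218 0.0718 0.112 ]
[ 0.0781 -0.0535 -0.9955] -0.6006283039871447 0.09483170142163441
t 2.95 tool delta mm [-151.8567 -192.3385  182.6964]
roll -0.6908543333745201
```

Emit:
step_arm --commands '[{"translation": [-21, -27, 26], "roll": 0}, {"translation": [-21, -27, 26], "roll": 0}, {"translation": [-21, -27, 26], "roll": 0}, {"translation": [-21, -27, 26], "roll": 0}, {"translation": [-21, -28, 26], "roll": 0}, {"translation": [-21, -28, 26], "roll": 0}, {"translation": [-20, -28, 27], "roll": 0}, {"translation": [0, 0, 0], "roll": -0.115}, {"translation": [0, 0, 0], "roll": -0.115}, {"translation": [0, 0, 0], "roll": -0.115}, {"translation": [0, 0, 0], "roll": -0.115}, {"translation": [0, 0, 0], "roll": -0.115}, {"translation": [0, 0, 0], "roll": -0.115}, {"translation": [0, 0, 0], "roll": 0}]' --fingers 0.8 --grip_force 5

```text
time: 4.12
tool_pos: [0.4601, -0.3033, 0.1124]
tool_rot: [3.04, 0.001, 0.973]
contact_force: [-0.4, 0.2, 1.1]
opening: 0.0733
grip_force: 0.0
```

Run:
```python
from h import *
go([.4435,-.291,.018],.97);o=observe();print(o['tool_pos'],o['tool_rot'],o["opening"])
```

```text
t 4.1167 tool delta mm [  0.8956 -30.0306  91.8305]
roll 0.0032456773041579204
[ 0.4601 -0.3033  0.1124] [3.0403 0.0009 0.9732] 0.07325563027133364
```

Emit:
step_arm --commands '[{"translation": [1, -30, 12], "roll": 0}, {"translation": [0, 0, 20], "roll": 0}, {"translation": [0, 0, 20], "roll": 0}, {"translation": [0, 0, 20], "roll": 0}, {"translation": [0, 0, 20], "roll": 0}, {"translation": [0, 0, 0], "roll": 0}]'

```text
time: 4.62
tool_pos: [0.4417, -0.289, 0.0144]
tool_rot: [3.047, -0.001, 0.966]
contact_force: [-0.1, 1.4, 0.0]
opening: 0.0733
grip_force: 0.0
```

Emit:
step_arm --commands '[{"translation": [0, 0, 0], "roll": 0}, {"translation": [0, 0, 0], "roll": 0}, {"translation": [0, 0, 0], "roll": 0}, {"translation": [0, 0, 0], "roll": 0}, {"translation": [0, 0, 0], "roll": 0}]' --fingers 0.5 --grip_force 5

```text
time: 5.03
tool_pos: [0.4433, -0.2901, 0.0187]
tool_rot: [3.039, 0.001, 0.969]
contact_force: [0.7, -1.0, 1.5]
opening: 0.0578
grip_force: 5.0
```

Emit:
step_arm --commands '[{"translation": [0, 0, 0], "roll": 0}, {"translation": [0, 0, 0], "roll": 0}, {"translation": [0, 0, 0], "roll": 0.121}, {"translation": [0, 0, 0], "roll": 0.121}, {"translation": [0, 0, 0], "roll": 0.121}, {"translation": [0, 0, 0], "roll": 0.121}, {"translation": [0, 0, 0], "roll": 0.121}, {"translation": [0, 0, 0], "roll": 0.121}, {"translation": [0, 0, 0], "roll": 0.121}, {"translation": [0, 0, 0], "roll": 0.121}, {"translation": [0, 0, 0], "roll": 0.121}, {"translation": [0, 0, 0], "roll": 0.121}, {"translation": [0, 0, 0], "roll": 0.121}, {"translation": [0, 0, 0], "roll": 0.121}, {"translation": [0, 0, 2], "roll": 0.121}, {"translation": [0, 0, 0], "roll": 0}]' --fingers 0.8

```text
time: 6.37
tool_pos: [0.4422, -0.2891, 0.0151]
tool_rot: [-3.141, -0.098, -0.608]
contact_force: [-0.3, 0.4, 0.2]
opening: 0.0734
grip_force: 0.0
```

Emit:
step_arm --commands '[{"translation": [0, 0, 0], "roll": 0}, {"translation": [0, 0, 0], "roll": 0}, {"translation": [0, 0, 0], "roll": 0}, {"translation": [0, 0, 0], "roll": 0}, {"translation": [0, 0, 0], "roll": 0}]' --fingers 0.5 --grip_force 30

```text
time: 6.78
tool_pos: [0.4425, -0.2894, 0.0154]
tool_rot: [3.141, -0.099, -0.602]
contact_force: [-0.5, -0.0, -0.8]
opening: 0.0559
grip_force: 30.0
```

Run:
```python
from h import *
o,p,R=pose();print(o['tool_pos'],o['tool_rot'],o["opening"],o["grip_force"],o["contact_force"])
print(R[:,2],np.arctan2(R[1,2],R[0,2]),np.arccos(-R[2,2]),p-.019*R[:,2])
cv2.imwrite("pics/side1.png",read_camera("side")[200:350,200:400,::-1])
go([.62,.27,.36],.37)
```

```text
[ 0.4425 -0.2894  0.0154] [ 3.1415 -0.0989 -0.6021] 0.05585906143953863 30.000148099279613 [-0.5064 -0.0376 -0.8276]
[ 0.0813 -0.056  -0.9951] -0.6032085815933697 0.09889353401566363 [ 0.441  -0.2883  0.0343]
t 6.8333 tool delta mm [-135.828  -561.4663 -359.8054]
roll -0.9746412372533257
```

Emit:
step_arm --commands '[{"translation": [0, 0, -20], "roll": 0}, {"translation": [0, 0, -35], "roll": 0}, {"translation": [0, 0, -35], "roll": 0}, {"translation": [0, 0, -35], "roll": 0}, {"translation": [0, 0, -35], "roll": 0}, {"translation": [-9, -36, -14], "roll": 0}, {"translation": [-9, -36, -14], "roll": 0}, {"translation": [-9, -36, -14], "roll": 0}, {"translation": [-9, -36, -14], "roll": 0}, {"translation": [-9, -36, -14], "roll": 0}, {"translation": [-9, -36, -14], "roll": 0}, {"translation": [-9, -36, -14], "roll": 0}, {"translation": [-9, -36, -14], "roll": 0}, {"translation": [-9, -36, -14], "roll": 0}, {"translation": [-9, -36, -14], "roll": 0}, {"translation": [-9, -36, -14], "roll": 0}, {"translation": [-9, -36, -14], "roll": 0}, {"translation": [-9, -36, -14], "roll": 0}, {"translation": [-9, -36, -14], "roll": 0}, {"translation": [-9, -36, -14], "roll": 0}]'

```text
time: 8.5
tool_pos: [0.6078, 0.2541, 0.37]
tool_rot: [3.14, -0.098, -0.602]
contact_force: [2.1, 0.2, -2.2]
opening: 0.0556
grip_force: 30.0
```

Emit:
step_arm --commands '[{"translation": [0, 0, 0], "roll": -0.11}, {"translation": [0, 0, 0], "roll": -0.11}, {"translation": [0, 0, 0], "roll": -0.11}, {"translation": [0, 0, 0], "roll": -0.11}, {"translation": [0, 0, 0], "roll": -0.11}, {"translation": [0, 0, 0], "roll": -0.11}, {"translation": [0, 0, 0], "roll": -0.11}, {"translation": [0, 0, 0], "roll": -0.11}, {"translation": [0, 0, 0], "roll": -0.11}, {"translation": [0, 0, 0], "roll": 0}]'

```text
time: 9.33
tool_pos: [0.6078, 0.2523, 0.3691]
tool_rot: [3.059, -0.052, 0.393]
contact_force: [-0.3, -0.3, -2.9]
opening: 0.0557
grip_force: 30.0
```

Run:
```python
from h import *
o,p,R=pose();print(o['time'],o['qpos'],o['tool_pos'],o["opening"],o["grip_force"],o["contact_force"])
print(R,np.arctan2(R[1,2],R[0,2]),np.arccos(-R[2,2]))
go([.75,.35,.36],.37)
```

```text
9.3333 [ 0.3151  0.5307  0.8497 -0.079   1.7029  1.4818] [0.6078 0.2523 0.3691] 0.05574154630539451 29.99765578424558 [-0.3282 -0.2791 -2.8525]
[[ 0.9223  0.3782  0.0791]
 [ 0.3829 -0.9221 -0.0565]
 [ 0.0515  0.0824 -0.9953]] -0.6209119234798213 0.097348422304952
t 9.3333 tool delta mm [168.0782 -37.0919  14.7339]
roll 0.01919392727066195
```

Emit:
step_arm --commands '[{"translation": [20, -25, 0], "roll": 0}, {"translation": [20, -25, 0], "roll": 0}, {"translation": [20, -25, 0], "roll": 0}, {"translation": [30, -4, 0], "roll": 0}, {"translation": [30, -4, 0], "roll": 0}, {"translation": [30, -4, 0], "roll": 0}, {"translation": [30, -4, 0], "roll": 0}, {"translation": [30, -4, 0], "roll": 0}]'

```text
time: 10.0
tool_pos: [0.7065, 0.3839, 0.3373]
tool_rot: [3.063, -0.093, 0.39]
contact_force: [0.7, 0.9, -3.0]
opening: 0.0557
grip_force: 30.0
```

```bash
cat > s.py <<'E'
from h import *
o,p,R=pose();print(o['time'],o['qpos'],o['tool_pos'],o["opening"],o["contact_force"])
w=np.array([.598,.235]);print(R,"tiltvec",R[:2,2],"need",w-R[:2,2],"az",np.arctan2(p[1],p[0]),np.hypot(*p[:2]))
E
python3 s.py
```

```text
10.0 [ 0.4355  0.9934  0.0415 -0.0919  2.0159  1.5768] [0.7065 0.3839 0.3373] 0.05574481007753736 [ 0.6944  0.8749 -2.975 ]
[[ 0.921   0.3721  0.1153]
 [ 0.3783 -0.9249 -0.0377]
 [ 0.0926  0.0784 -0.9926]] tiltvec [ 0.1153 -0.0377] need [0.4827 0.2727] az 0.49776312708440157 0.8040396892800492
```

Emit:
step_arm --commands '[{"translation": [36, -5, 0], "roll": 0}, {"translation": [36, -5, 0], "roll": 0}, {"translation": [36, -5, 0], "roll": 0}, {"translation": [36, -5, 0], "roll": 0}, {"translation": [36, -5, 0], "roll": 0}, {"translation": [36, -5, 0], "roll": 0}]'

```text
time: 10.5
tool_pos: [0.7653, 0.4189, 0.297]
tool_rot: [3.076, -0.232, 0.399]
contact_force: [-0.7, -0.1, -3.2]
opening: 0.0557
grip_force: 30.0
```

```bash
python3 s.py
```

```text
10.5 [ 0.4406  1.0547  0.0383 -0.0774  1.8184  1.5921] [0.7653 0.4189 0.297 ] 0.055677292311713845 [-0.7063 -0.13   -3.1771]
[[ 0.8966  0.374   0.2371]
 [ 0.3783 -0.9252  0.0289]
 [ 0.2302  0.0638 -0.9711]] tiltvec [0.2371 0.0289] need [0.3609 0.2061] az 0.5008568646919945 0.872474350831829
```

Emit:
step_arm --commands '[{"translation": [32, -2, -18], "roll": 0}, {"translation": [32, -2, -18], "roll": 0}, {"translation": [32, -2, -18], "roll": 0}, {"translation": [32, -2, -18], "roll": 0}, {"translation": [32, -2, -18], "roll": 0}, {"translation": [32, -2, -18], "roll": 0}]'

```text
time: 11.0
tool_pos: [0.7719, 0.4213, 0.3805]
tool_rot: [3.087, -0.376, 0.411]
contact_force: [0.3, 0.5, -3.7]
opening: 0.0558
grip_force: 30.0
```

```bash
python3 s.py
python3 - <<'E'
from h import *
cv2.imwrite("pics/side2.png",read_camera("side")[:,:,::-1])
E
```

```text
11.0 [ 0.4356  0.966   0.0363 -0.0647  1.7641  1.5811] [0.7719 0.4213 0.3805] 0.055757656443399826 [ 0.3141  0.4782 -3.6982]
[[ 0.8525  0.3808  0.358 ]
 [ 0.3718 -0.9233  0.0967]
 [ 0.3674  0.0507 -0.9287]] tiltvec [0.358  0.0967] need [0.24   0.1383] az 0.4996015103729938 0.8793637413760919
```

View pics/side2.png

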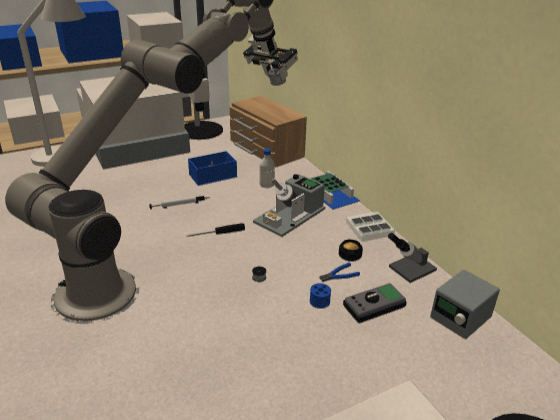

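The gripper, holding the reel and already tilted, is clear of everything at (270,60); the feeder shows unobstructed at (290,205), and the grey reel is gone from the bench.

Emit:
step_arm --commands '[{"translation": [30, -1, -21], "roll": 0}, {"translation": [30, -1, -21], "roll": 0}, {"translation": [30, -1, -21], "roll": 0}, {"translation": [30, -1, -21], "roll": 0}, {"translation": [30, -1, -21], "roll": 0}, {"translation": [30, -1, -21], "roll": 0}]'

```text
time: 11.55
tool_pos: [0.7575, 0.4114, 0.4797]
tool_rot: [3.096, -0.505, 0.419]
contact_force: [-0.9, 0.2, -2.5]
opening: 0.0556
grip_force: 30.0
```

```bash
python3 s.py
python3 - <<'E'
from h import *
t=read_camera("top")[:,:,::-1];cv2.imwrite("pics/top2.png",t)
s=cv2.imread("pics/side2.png")
a=cv2.resize(t[125:225,185:285],None,fx=6,fy=6,interpolation=cv2.INTER_CUBIC)
b=cv2.resize(s[165:240,250:325],None,fx=6,fy=6,interpolation=cv2.INTER_CUBIC)
cv2.imwrite("pics/top2c.png",a);cv2.imwrite("pics/side2c.png",b)
E
```

```text
11.55 [ 0.4273  0.8545  0.0363 -0.0506  1.7456  1.5693] [0.7575 0.4114 0.4797] 0.0556079422386865 [-0.9234  0.1702 -2.5308]
[[ 0.7994  0.3861  0.4604]
 [ 0.3559 -0.9216  0.1549]
 [ 0.4841  0.0401 -0.8741]] tiltvec [0.4604 0.1549] need [0.1376 0.0801] az 0.49756917906707876 0.8620339042403535
```

View pics/top2c.png

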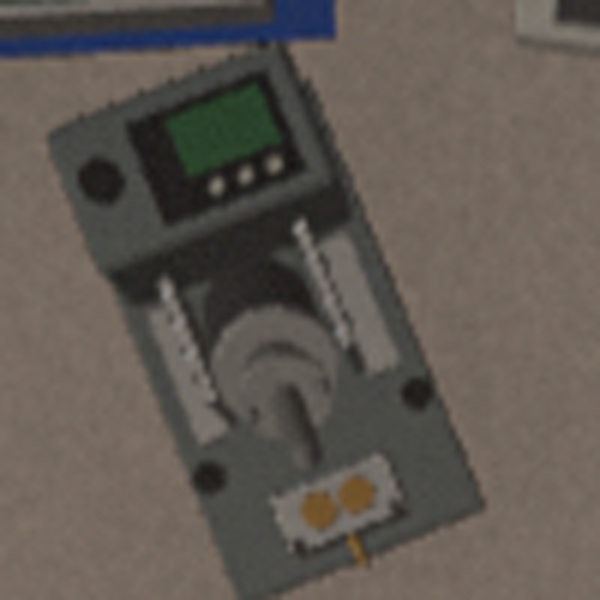

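View pics/side2c.png

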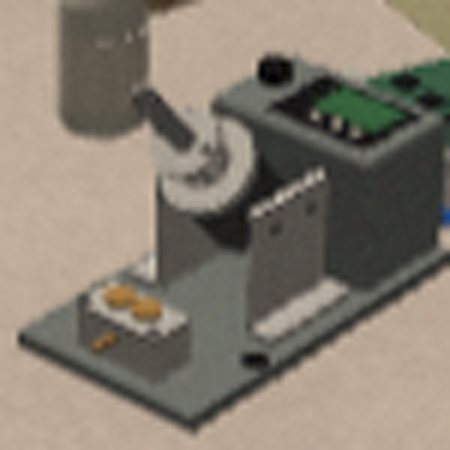

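Top crop: rod end at about (306,458), disc centre (274,373), and base front corners (243,600) and (485,508). Side crop: rod end (143,96), disc centre (208,160), and base corners (20,347) and (195,434). I fit the feeder pose to these.

```bash
cat > fit.py <<'E'
from h import *
from scipy.optimize import least_squares
def proj(c,P):
    K=get_calibration(c);M=np.linalg.inv(K["world_from_camera"]);k=K["camera_matrix"]
    q=M[:3,:3]@P+M[:3,3];return np.array([k[0,0]*q[0]/-q[2]+k[0,2],-k[1,1]*q[1]/-q[2]+k[1,2]])
s,c=np.sin(np.radians(40)),np.cos(np.radians(40))
ax=np.array([-s,0,c])
T=lambda x,y:(185+x/6,125+y/6)
S=lambda x,y:(250+x/6,165+y/6)
ob=[("top",T(306,458),ax*.060+[0,0,.13],1),("top",T(274,373),[0,0,.13]+ax*-.002,1),
 ("top",T(243,600),[-.065,.065,.012],.5),("top",T(485,508),[-.065,-.065,.012],.5),
 ("side",S(143,96),ax*.060+[0,0,.13],1),("side",S(208,160),[0,0,.13]-ax*.002,1),
 ("side",S(20,347),[-.065,.065,0],.5),("side",S(195,434),[-.065,-.065,0],.5)]
def f(v,w=1):
    r=[]
    for cam,px,P,k in ob:
        P=np.array(P);R=Ro.from_euler("z",v[2]).as_matrix()
        r.append((proj(cam,R@P+[v[0],v[1],0])-px)*(k if w else 1))
    return np.concatenate(r)
r=least_squares(f,[.62,.093,.37],loss="soft_l1");print(r.x);print(f(r.x,0).reshape(-1,2))
E
python3 fit.py
```

```text
[0.6259 0.0947 0.3505]
[[ 0.2838 -0.8505]
 [ 2.232   1.7839]
 [-1.2133 -1.058 ]
 [-0.0736 -1.4218]
 [ 0.0846 -1.0995]
 [-2.5648 -3.0824]
 [ 0.2673 -0.5751]
 [-0.0975  0.3649]]
```

```bash
cat >> fit.py <<'E'
def g(v,w=1):
    for i in(1,5): ob[i]=(ob[i][0],ob[i][1],np.array([0,0,.13])-ax*v[3],.5)
    return f(v,w)
r=least_squares(g,[.62,.093,.37,.01],loss="soft_l1");print(r.x);print(g(r.x,0).reshape(-1,2))
v=r.x;R=Ro.from_euler("z",v[2]).as_matrix();print("tip",R@(ax*.062+[0,0,.13])+[v[0],v[1],0])
for q in("spindle_tip","carrier_rest","spindle"):
  for cm in("top","side"):print(cm,q,[d["at"] for d in search_frame(cm,q)][:1])
E
python3 fit.py
```

```text
[0.6259 0.0947 0.3505]
[[ 0.2838 -0.8505]
 [ 2.232   1.7839]
 [-1.2133 -1.058 ]
 [-0.0736 -1.4218]
 [ 0.0846 -1.0995]
 [-2.5648 -3.0824]
 [ 0.2673 -0.5751]
 [-0.0975  0.3649]]
[0.6234 0.0952 0.3739 0.0231]
[[ 0.4495 -0.0134]
 [ 0.8726 -0.9553]
 [-0.6899  0.0754]
 [ 0.0815 -1.2516]
 [-0.4668 -0.9004]
 [-0.694  -0.1703]
 [-0.4461 -0.1096]
 [-0.1726  0.4773]]
tip [0.5863 0.0806 0.1775]
top spindle_tip [[0.6404, 0.1044, 0.1166]]
side spindle_tip [[0.6385, 0.0917, 0.1169]]
top carrier_rest [[0.6456, 0.1029, 0.1221]]
side carrier_rest [[0.6375, 0.0891, 0.1118]]
top spindle [[0.6458, 0.1041, 0.1198]]
side spindle [[0.6314, 0.0925, 0.1105]]
```

Emit:
step_arm --commands '[{"translation": [32, -2, -18], "roll": 0}, {"translation": [32, -2, -18], "roll": 0}, {"translation": [32, -2, -18], "roll": 0}, {"translation": [32, -2, -18], "roll": 0}, {"translation": [32, -2, -18], "roll": 0}, {"translation": [32, -2, -18], "roll": 0}, {"translation": [32, -2, -18], "roll": 0}]'

```text
time: 12.48
tool_pos: [0.7363, 0.4047, 0.5831]
tool_rot: [3.105, -0.664, 0.427]
contact_force: [0.4, -0.3, -2.5]
opening: 0.0558
grip_force: 30.0
```

```bash
python3 s.py
```

```text
12.4833 [ 0.4252  0.7422  0.0366 -0.0362  1.6992  1.5649] [0.7363 0.4047 0.5831] 0.0557636190686168 [ 0.436  -0.2812 -2.5439]
[[ 0.7171  0.393   0.5755]
 [ 0.3261 -0.9191  0.2212]
 [ 0.6159  0.029  -0.7873]] tiltvec [0.5755 0.2212] need [0.0225 0.0138] az 0.5026188082925808 0.8401932505491384
```

Emit:
step_arm --commands '[{"translation": [30, -2, -20], "roll": 0}, {"translation": [20, -1, -12], "roll": 0}, {"translation": [-10, 5, -10], "roll": 0}, {"translation": [-15, 5, -10], "roll": 0}, {"translation": [-25, 15, -5], "roll": 0}, {"translation": [-30, 20, 0], "roll": 0}, {"translation": [0, 0, 0], "roll": 0}]'

```text
time: 13.07
tool_pos: [0.6707, 0.3263, 0.5646]
tool_rot: [3.107, -0.669, 0.426]
contact_force: [0.2, -0.1, -9.0]
opening: 0.0555
grip_force: 30.0
```

```bash
cat > tgt.py <<'E'
import sys
from h import *
# distance of reel lower end along spindle from rest face, reel axis point offset
o,p,R=pose();psi=.374;O=np.array([.6234,.0952,.130]);s,c=np.sin(.6981),np.cos(.6981)
ax=np.array([-s*np.cos(psi),-s*np.sin(psi),c]);L=float(sys.argv[1])
# reel in tool frame: at grasp the tool was R0, reel origin 0.0154 below TCP
d=np.array([-.0988,0,.995]); refl=np.array([.001,0,0])
R0=Ro.from_euler("xyz",[3.1415,-.0989,-.6021]).as_matrix()
ro=R0.T@(np.array([.441,-.2885,0])-[.4425,-.2894,.0154])
print("reel orig in tool",ro,"reel end now",p+R@ro,"reel dir vs -ax",R.T@-ax,d)
e=R.T@(O+ax*L/1e3-(p+R@ro));print("delta mm",e*1e3)
v=R.T@np.array([np.cos(psi)*c,np.sin(psi)*c,s]);print("roll",np.arctan2(v[1],v[0]))
E
python3 s.py;python3 tgt.py 100
```

```text
13.0667 [0.343  0.3638 0.7715 0.0172 1.3363 1.502 ] [0.6707 0.3263 0.5646] 0.05554456131480837 [ 0.1657 -0.1489 -8.9903]
[[ 0.7142  0.3932  0.5791]
 [ 0.3239 -0.9191  0.2246]
 [ 0.6205  0.0272 -0.7837]] tiltvec [0.5791 0.2246] need [0.0189 0.0104] az 0.45280439672129735 0.7458931470548514
reel orig in tool [-0.0033  0.0001  0.0152] reel end now [0.6772 0.3286 0.5507] reel dir vs -ax [ 0.028  -0.0014  0.9996] [-0.0988  0.      0.995 ]
delta mm [-377.8946  182.0232  146.2239]
roll 0.04065871563400019
```

Emit:
step_arm --commands '[{"translation": [-34, 16, 13], "roll": 0}, {"translation": [-34, 16, 13], "roll": 0}, {"translation": [-34, 16, 13], "roll": 0}, {"translation": [-34, 16, 13], "roll": 0}, {"translation": [-34, 16, 13], "roll": 0}, {"translation": [-34, 16, 13], "roll": 0}, {"translation": [-34, 17, 13], "roll": 0}, {"translation": [-34, 17, 13], "roll": 0}, {"translation": [-34, 17, 13], "roll": 0}, {"translation": [-34, 17, 13], "roll": 0}, {"translation": [-34, 17, 13], "roll": 0.04}, {"translation": [0, 0, 0], "roll": 0}, {"translation": [0, 0, 0], "roll": 0}]'

```text
time: 14.15
tool_pos: [0.5717, 0.0777, 0.2326]
tool_rot: [3.141, -0.694, 0.373]
contact_force: [1.1, -0.2, -1.4]
opening: 0.0557
grip_force: 30.0
```

```bash
python3 tgt.py 75; python3 s.py|head -3;python3 - <<'E'
from h import *
t=read_camera("top")[:,:,::-1];s=read_camera("side")[:,:,::-1]
f=lambda im,x,y,w,h,k:cv2.resize(im[y:y+h,x:x+w],None,fx=k,fy=k,interpolation=cv2.INTER_CUBIC)
cv2.imwrite("pics/m3.png",np.hstack([f(t,195,150,80,80,5),f(s,235,130,80,80,5)]))
E
```

```text
reel orig in tool [-0.0033  0.0001  0.0152] reel end now [0.5784 0.0802 0.2189] reel dir vs -ax [ 0.004  -0.0013  1.    ] [-0.0988  0.      0.995 ]
delta mm [-20.7471   2.4382  23.591 ]
roll -0.000876408625884435
14.15 [-0.1915  0.1611  1.9848  0.7721  0.5118  0.4141] [0.5717 0.0777 0.2326] 0.055707259804283586 [ 1.1167 -0.1611 -1.3935]
[[ 0.7158  0.3639  0.596 ]
 [ 0.28   -0.9314  0.2325]
```

View pics/m3.png

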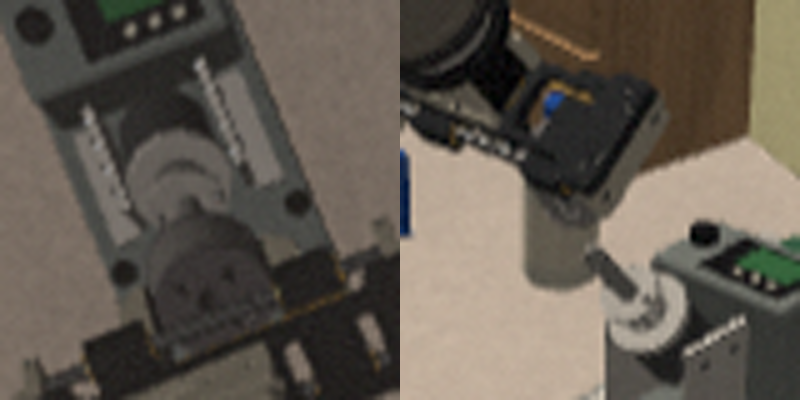

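Emit:
step_arm --commands '[{"translation": [-11, 1, 6], "roll": 0}, {"translation": [-10, 1, 8], "roll": 0}, {"translation": [0, 0, 8], "roll": 0}, {"translation": [0, 0, 0], "roll": 0}, {"translation": [0, 0, 0], "roll": 0}]' --grip_force 12

```text
time: 14.67
tool_pos: [0.5718, 0.0771, 0.2043]
tool_rot: [3.138, -0.698, 0.379]
contact_force: [0.2, -0.9, -3.1]
opening: 0.056
grip_force: 12.0
```

```bash
python3 tgt.py 66; python3 s.py|head -3
```

```text
reel orig in tool [-0.0033  0.0001  0.0152] reel end now [0.5786 0.0797 0.1906] reel dir vs -ax [ 0.0006 -0.0003  1.    ] [-0.0988  0.      0.995 ]
delta mm [-2.6465  1.893  10.8703]
roll 0.0034986525207775744
14.6667 [-0.1948  0.2057  2.0283  0.9065  0.4546  0.2578] [0.5718 0.0771 0.2043] 0.05597560233560113 [ 0.2288 -0.9479 -3.0779]
[[ 0.7122  0.3677  0.598 ]
 [ 0.2833 -0.9299  0.2344]
```

Emit:
step_arm --commands '[{"translation": [-4, 2, 5], "roll": 0}, {"translation": [0, 0, 3], "roll": 0}, {"translation": [0, 0, 3], "roll": 0}, {"translation": [0, 0, 3], "roll": 0}, {"translation": [0, 0, 3], "roll": 0}, {"translation": [0, 0, 2], "roll": 0}, {"translation": [0, 0, 2], "roll": 0}, {"translation": [0, 0, 0], "roll": 0}, {"translation": [0, 0, 0], "roll": 0}]'

```text
time: 15.42
tool_pos: [0.581, 0.0791, 0.1845]
tool_rot: [3.141, -0.696, 0.377]
contact_force: [-0.1, 5.0, -1.8]
opening: 0.0561
grip_force: 12.0
```

```bash
cat > k.py <<'E'
from h import *
import sys
o,p,R=pose();f=R.T@np.array(o["contact_force"]);m=R.T@np.array(o["torque"])
psi=.374;O=np.array([.6234,.0952,.130]);s,c=np.sin(.6981),np.cos(.6981)
ax=np.array([-s*np.cos(psi),-s*np.sin(psi),c]);L=(p-O)@ax
print("t",o["time"],"q",o["qpos"]);print("F tool",f,"M tool",m,"open",o["opening"])
e=R.T@(O+ax*L-p);print("TCP height on spindle mm",L*1e3,"offset to axis",e*1e3,"z err",R.T@-ax)
E
python3 k.py
```

```text
t 15.4167 q [-0.1857  0.2551  2.0311  0.9913  0.4202  0.1714]
F tool [ 0.1689 -4.7394  2.4737] M tool [ 0.7784 -0.2297 -0.0065] open 0.056075135477783616
TCP height on spindle mm 70.9528208918519 offset to axis [-0.2791  0.4754  0.0001] z err [0.0022 0.0011 1.    ]
```

Emit:
step_arm --commands '[{"translation": [0, -1.5, 0], "roll": 0}, {"translation": [0, 0, 2], "roll": 0}, {"translation": [0, 0, 2], "roll": 0}, {"translation": [0, 0, 0], "roll": 0}, {"translation": [0, 0, 0], "roll": 0}]'

```text
time: 15.83
tool_pos: [0.583, 0.0814, 0.1814]
tool_rot: [3.141, -0.696, 0.377]
contact_force: [2.6, 6.8, -1.9]
opening: 0.0557
grip_force: 12.0
```

```bash
python3 k.py
```

```text
t 15.8333 q [-0.1788  0.264   2.0301  1.005   0.4116  0.1616]
F tool [ 2.5605 -5.3652  4.5646] M tool [ 0.9951  0.0968 -0.0154] open 0.055723836123539254
TCP height on spindle mm 66.73798623669502 offset to axis [-0.3542  1.9555 -0.0017] z err [0.0021 0.0012 1.    ]
```

Emit:
step_arm --commands '[{"translation": [0, -1.5, 0], "roll": 0}, {"translation": [0, 0, 0], "roll": 0}, {"translation": [0, 0, 0], "roll": 0}]'

```text
time: 16.08
tool_pos: [0.5825, 0.082, 0.1813]
tool_rot: [3.139, -0.696, 0.376]
contact_force: [2.1, 2.9, -2.1]
opening: 0.0559
grip_force: 12.0
```

```bash
python3 k.py
```

```text
t 16.0833 q [-0.1763  0.263   2.0318  1.0041  0.4078  0.1642]
F tool [ 0.9734 -1.9212  3.5748] M tool [ 0.2819 -0.1661 -0.0087] open 0.055906021318413476
TCP height on spindle mm 66.88557920589469 offset to axis [-0.0967  2.6201  0.002 ] z err [ 0.0023 -0.0007  1.    ]
```

Emit:
step_arm --commands '[{"translation": [0.5, -0.7, 2], "roll": 0}, {"translation": [0, 0, 2], "roll": 0}, {"translation": [0, 0, 2], "roll": 0}, {"translation": [0, 0, 0], "roll": 0}, {"translation": [0, 0, 0], "roll": 0}]'

```text
time: 16.5
tool_pos: [0.586, 0.0841, 0.1767]
tool_rot: [3.14, -0.695, 0.376]
contact_force: [0.4, -0.2, -4.1]
opening: 0.0558
grip_force: 12.0
```

```bash
python3 k.py
```

```text
t 16.5 q [-0.1692  0.2768  2.0282  1.0215  0.3982  0.1505]
F tool [-2.4114  0.305   3.295 ] M tool [-0.058  -0.6415  0.0242] open 0.05576848916805628
TCP height on spindle mm 60.76241790084345 offset to axis [-0.2565  3.3433  0.0022] z err [ 0.0029 -0.0004  1.    ]
```

Emit:
step_arm --commands '[{"translation": [0, 0, 3], "roll": 0}, {"translation": [0, 0, 3], "roll": 0}, {"translation": [0, 0, 3], "roll": 0}, {"translation": [0, 0, 0], "roll": 0}]'

```text
time: 16.83
tool_pos: [0.5915, 0.0864, 0.1695]
tool_rot: [3.14, -0.695, 0.376]
contact_force: [0.3, -0.1, -2.8]
opening: 0.0561
grip_force: 12.0
```

```bash
python3 k.py
```

```text
t 16.8333 q [-0.1612  0.2984  2.023   1.0536  0.3852  0.1216]
F tool [-1.6143  0.2255  2.3642] M tool [-0.0427 -0.628  -0.0082] open 0.05606434122322933
TCP height on spindle mm 51.428216850541595 offset to axis [-0.2412  3.4932  0.0012] z err [ 0.0029 -0.0001  1.    ]
```

Emit:
step_arm --commands '[{"translation": [0, 0, 4], "roll": 0}, {"translation": [0, 0, 4], "roll": 0}, {"translation": [0, 0, 4], "roll": 0}, {"translation": [0, 0, 3], "roll": 0}, {"translation": [0, 0, 3], "roll": 0}, {"translation": [0, 0, 0], "roll": 0}]'

```text
time: 17.33
tool_pos: [0.6019, 0.0905, 0.1552]
tool_rot: [3.14, -0.694, 0.376]
contact_force: [-0.1, -1.7, -7.1]
opening: 0.0561
grip_force: 12.0
```

```bash
python3 k.py
```

```text
t 17.3333 q [-0.1469  0.3404  2.0121  1.1187  0.3615  0.0622]
F tool [-5.0637  1.5549  5.0009] M tool [-0.3306 -1.009   0.0073] open 0.05609136595975888
TCP height on spindle mm 33.25554989433791 offset to axis [ 0.4571  3.4361 -0.0009] z err [ 0.0039 -0.0003  1.    ]
```

Emit:
step_arm --commands '[{"translation": [-0.8, 0.3, 2], "roll": 0}, {"translation": [0, 0, 2], "roll": 0}, {"translation": [0, 0, 2], "roll": 0}, {"translation": [0, 0, 2], "roll": 0}, {"translation": [0, 0, 0], "roll": 0}]'

```text
time: 17.75
tool_pos: [0.6064, 0.0921, 0.1491]
tool_rot: [3.14, -0.695, 0.376]
contact_force: [0.0, 0.1, -6.2]
opening: 0.0556
grip_force: 12.0
```

```bash
python3 k.py
```

```text
t 17.75 q [-0.1418  0.3583  2.0077  1.1535  0.3529  0.0289]
F tool [-3.9102 -0.1149  4.7911] M tool [-0.0254 -1.0039  0.0023] open 0.05558800215743445
TCP height on spindle mm 25.523718885606094 offset to axis [ 0.7299  3.3464 -0.0026] z err [0.0031 0.0001 1.    ]
```

Emit:
step_arm --commands '[{"translation": [0, 0, 0], "roll": 0}, {"translation": [0, 0, 0], "roll": 0}, {"translation": [0, 0, 0], "roll": 0}, {"translation": [0, 0, 0], "roll": 0}, {"translation": [0, 0, 0], "roll": 0}]' --fingers 0.7

```text
time: 18.17
tool_pos: [0.6068, 0.0919, 0.1503]
tool_rot: [3.139, -0.697, 0.377]
contact_force: [0.6, -0.6, -0.3]
opening: 0.0638
grip_force: 0.0
```

```bash
python3 k.py
python3 - <<'E'
from h import *
t=read_camera("top")[:,:,::-1];s=read_camera("side")[:,:,::-1]
f=lambda im,x,y,w,h,k:cv2.resize(im[y:y+h,x:x+w],None,fx=k,fy=k,interpolation=cv2.INTER_CUBIC)
cv2.imwrite("pics/m4.png",np.hstack([f(t,195,150,80,80,5),f(s,245,150,80,80,5)]))
E
```

```text
t 18.1667 q [-0.1421  0.3567  2.007   1.153   0.3531  0.0294]
F tool [0.0742 0.7325 0.4639] M tool [ 0.0228 -0.3925 -0.0712] open 0.06378265011990683
TCP height on spindle mm 26.210398959341298 offset to axis [-0.2765  3.0226  0.0025] z err [ 0.0013 -0.0007  1.    ]
```

View pics/m4.png

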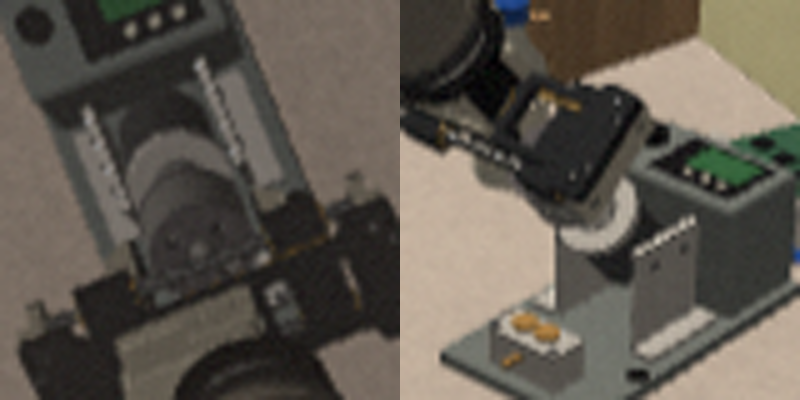

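The reel is threaded on the spindle: the rod end shows in its bore at (200,248) of the left crop, and its lower end rides off the disc on the pins. I regrip it coaxially and press.

Emit:
step_arm --commands '[{"translation": [0, 0, 2], "roll": 0}, {"translation": [0, 0, 2], "roll": 0}, {"translation": [0, 0, 0], "roll": 0}]'

```text
time: 18.52
tool_pos: [0.6089, 0.0929, 0.1462]
tool_rot: [3.14, -0.695, 0.376]
contact_force: [-0.2, -0.3, 0.3]
opening: 0.0643
grip_force: 0.0
```

Emit:
step_arm --commands '[{"translation": [0, 0, 0], "roll": 0}, {"translation": [0, 0, 0], "roll": 0}, {"translation": [0, 0, 0], "roll": 0}, {"translation": [0, 0, 0], "roll": 0}]' --fingers 0.5 --grip_force 15

```text
time: 18.85
tool_pos: [0.6087, 0.0929, 0.1465]
tool_rot: [3.14, -0.695, 0.376]
contact_force: [0.8, 0.7, -1.0]
opening: 0.056
grip_force: 15.0
```

```bash
python3 k.py
```

```text
t 18.85 q [-0.139   0.3665  2.0048  1.1681  0.3488  0.0155]
F tool [ 0.1536 -0.398   1.3753] M tool [ 0.0412 -0.453  -0.0005] open 0.05598768499796335
TCP height on spindle mm 21.94115352194525 offset to axis [ 0.5184  3.2653 -0.001 ] z err [ 0.0026 -0.0001  1.    ]
```

Emit:
step_arm --commands '[{"translation": [0, 0, 1], "roll": 0}, {"translation": [0, 0, 1], "roll": 0}, {"translation": [0, 0, 1], "roll": 0}, {"translation": [0, 0, 0], "roll": 0}]'

```text
time: 19.18
tool_pos: [0.6105, 0.0936, 0.1442]
tool_rot: [3.14, -0.696, 0.376]
contact_force: [-1.5, -0.8, 1.0]
opening: 0.0559
grip_force: 15.0
```

```bash
python3 k.py
```

```text
t 19.1833 q [-0.1368  0.3734  2.0024  1.18    0.3455  0.0046]
F tool [-0.6486  0.2074 -1.8126] M tool [ 0.1008 -0.5386 -0.0247] open 0.05589665756656268
TCP height on spindle mm 18.92263135128294 offset to axis [ 0.4862  3.2242 -0.0006] z err [ 0.0025 -0.0002  1.    ]
```

Emit:
step_arm --commands '[{"translation": [0, 0, 1], "roll": 0}, {"translation": [0, 0, 1], "roll": 0}, {"translation": [0, 0, 1], "roll": 0}, {"translation": [0, 0, 1], "roll": 0}, {"translation": [0, 0, 1], "roll": 0}, {"translation": [0, 0, 0], "roll": 0}, {"translation": [0, 0, 0], "roll": 0}]'

```text
time: 19.77
tool_pos: [0.6135, 0.0948, 0.1403]
tool_rot: [3.14, -0.696, 0.376]
contact_force: [-4.9, -0.4, 2.4]
opening: 0.0558
grip_force: 15.0
```

```bash
python3 k.py
```

```text
t 19.7667 q [-0.133   0.3848  1.9984  1.1991  0.3403 -0.0128]
F tool [-2.0891 -1.39   -4.8876] M tool [ 0.0762 -0.5582 -0.0376] open 0.05576573585466131
TCP height on spindle mm 13.907794234429442 offset to axis [ 0.5062  3.2271 -0.0008] z err [ 0.0026 -0.0002  1.    ]
```

Emit:
step_arm --commands '[{"translation": [0, 0, 0], "roll": 0.05}, {"translation": [0, 0, 0], "roll": 0.05}, {"translation": [0, 0, 0], "roll": 0.04}, {"translation": [0, 0, 0], "roll": 0}]'

```text
time: 20.1
tool_pos: [0.6135, 0.0947, 0.1404]
tool_rot: [-3.026, -0.688, 0.193]
contact_force: [-5.1, -1.2, 2.9]
opening: 0.0556
grip_force: 15.0
```

```bash
python3 k.py
```

```text
t 20.1 q [-0.1331  0.3847  1.9985  1.1991  0.3402  0.1287]
F tool [-2.2241 -0.4661 -5.5899] M tool [-0.0376 -0.6369  0.0613] open 0.05556559669636981
TCP height on spindle mm 13.981367139556802 offset to axis [ 0.9295  3.054  -0.0001] z err [ 0.0024 -0.0007  1.    ]
```

Emit:
step_arm --commands '[{"translation": [0, 0, 0], "roll": 0.05}, {"translation": [0, 0, 0], "roll": 0.05}, {"translation": [0, 0, 0], "roll": 0.04}, {"translation": [0, 0, 0], "roll": 0}]'

```text
time: 20.43
tool_pos: [0.6136, 0.0947, 0.1404]
tool_rot: [-2.916, -0.664, 0.018]
contact_force: [-4.6, -0.7, 2.7]
opening: 0.056
grip_force: 15.0
```

```bash
python3 k.py
```

```text
t 20.4333 q [-0.1331  0.3847  1.9984  1.1991  0.3403  0.2675]
F tool [-1.9715 -0.5465 -5.0053] M tool [-0.0309 -0.5969  0.0846] open 0.05597294895211577
TCP height on spindle mm 13.9816699107232 offset to axis [ 1.3077  2.9286 -0.0002] z err [ 0.0023 -0.0009  1.    ]
```

Emit:
step_arm --commands '[{"translation": [0, 0, 0], "roll": 0.05}, {"translation": [0, 0, 0], "roll": 0.05}, {"translation": [0, 0, 0], "roll": 0.04}, {"translation": [0, 0, 0], "roll": 0}]'

```text
time: 20.77
tool_pos: [0.6139, 0.0951, 0.1408]
tool_rot: [-2.814, -0.627, -0.151]
contact_force: [-1.9, 1.1, 2.9]
opening: 0.056
grip_force: 15.0
```

```bash
python3 k.py
```

```text
t 20.7667 q [-0.1328  0.3846  1.9977  1.1996  0.3409  0.4068]
F tool [ 0.0475 -1.8901 -3.1481] M tool [ 0.1941 -0.3156  0.2517] open 0.056044377607108786
TCP height on spindle mm 13.984933086233754 offset to axis [ 1.2363  3.1244 -0.0004] z err [ 0.0015 -0.0004  1.    ]
```

Emit:
step_arm --commands '[{"translation": [0, 0, 0], "roll": 0}, {"translation": [0, 0, 0], "roll": 0}]'

```text
time: 20.93
tool_pos: [0.6139, 0.0951, 0.1409]
tool_rot: [-2.815, -0.627, -0.149]
contact_force: [-1.8, 2.0, 4.6]
opening: 0.0558
grip_force: 15.0
```

```bash
python3 k.py
```

```text
t 20.9333 q [-0.1327  0.3845  1.9977  1.1997  0.3408  0.4055]
F tool [ 1.0354 -3.2038 -4.1188] M tool [ 0.3593 -0.1372  0.2856] open 0.05578910659791172
TCP height on spindle mm 14.034808700732507 offset to axis [1.184  3.1141 0.0001] z err [ 0.0013 -0.0006  1.    ]
```

Emit:
step_arm --commands '[{"translation": [0, 0, 0], "roll": -0.05}, {"translation": [0, 0, 0], "roll": 0}, {"translation": [0, 0, 0], "roll": 0}]'

```text
time: 21.18
tool_pos: [0.6139, 0.095, 0.1409]
tool_rot: [-2.849, -0.642, -0.093]
contact_force: [-0.1, 2.8, 4.2]
opening: 0.0556
grip_force: 15.0
```

```bash
python3 k.py;python3 -c "
from h import *
"
```

```text
t 21.1833 q [-0.1328  0.3844  1.9977  1.1996  0.3408  0.3577]
F tool [ 2.2169 -3.7125 -2.6237] M tool [0.6297 0.0831 0.5021] open 0.05558350205102529
TCP height on spindle mm 14.076864637143634 offset to axis [1.0139 3.1413 0.0003] z err [ 0.0013 -0.0005  1.    ]
```

Emit:
step_arm --commands '[{"translation": [0, 0, 0], "roll": 0.05}, {"translation": [0, 0, 0], "roll": 0.04}, {"translation": [0, 0, 0], "roll": 0}, {"translation": [0, 0, 0], "roll": 0}]'

```text
time: 21.52
tool_pos: [0.614, 0.0946, 0.1408]
tool_rot: [-2.789, -0.614, -0.196]
contact_force: [0.4, 0.5, 4.5]
opening: 0.0559
grip_force: 15.0
```

```bash
python3 k.py
```

```text
t 21.5167 q [-0.1331  0.3847  1.9976  1.199   0.34    0.4462]
F tool [ 2.8308 -1.6945 -3.0983] M tool [0.2371 0.0864 0.1692] open 0.05587156058495996
TCP height on spindle mm 13.991763508861508 offset to axis [1.2051 2.5813 0.0027] z err [ 0.0011 -0.0016  1.    ]
```

Emit:
step_arm --commands '[{"translation": [0.5, -0.3, 0], "roll": 0.04}, {"translation": [0, 0, 0], "roll": 0}, {"translation": [0, 0, 0], "roll": 0}]'

```text
time: 21.77
tool_pos: [0.6139, 0.0945, 0.1406]
tool_rot: [-2.764, -0.599, -0.241]
contact_force: [-0.4, -0.3, 1.8]
opening: 0.0559
grip_force: 15.0
```

```bash
python3 k.py
```

```text
t 21.7667 q [-0.1329  0.3847  1.9972  1.1947  0.3397  0.4902]
F tool [ 0.7139 -0.2442 -1.7127] M tool [-0.289  -0.1626  0.0483] open 0.0559302764720934
TCP height on spindle mm 13.954666813525359 offset to axis [1.4323 2.3814 0.0031] z err [ 0.0019 -0.0024  1.    ]
```

The push fell by 3.5 N and the turning resistance went to zero, so the pins are in the slots. I stop turning, ease off, release and withdraw along the spindle.

Emit:
step_arm --commands '[{"translation": [0, 0, -1], "roll": 0}, {"translation": [0, 0, 0], "roll": 0}]'

```text
time: 21.93
tool_pos: [0.6133, 0.0943, 0.1414]
tool_rot: [-2.764, -0.598, -0.241]
contact_force: [-0.4, -1.5, 1.1]
opening: 0.0558
grip_force: 15.0
```

Emit:
step_arm --commands '[{"translation": [0, 0, 0], "roll": 0}, {"translation": [0, 0, 0], "roll": 0}, {"translation": [0, 0, 0], "roll": 0}, {"translation": [0, 0, 0], "roll": 0}, {"translation": [0, 0, 0], "roll": 0}]' --fingers 0.73

```text
time: 22.35
tool_pos: [0.6132, 0.0949, 0.1415]
tool_rot: [-2.762, -0.598, -0.242]
contact_force: [-0.2, -0.2, 0.2]
opening: 0.0672
grip_force: 0.0
```

```bash
python3 k.py
```

```text
t 22.35 q [-0.133   0.3824  1.9979  1.1912  0.3417  0.4954]
F tool [-0.0139  0.1429 -0.3264] M tool [-0.1574 -0.3358 -0.0174] open 0.06724003140090143
TCP height on spindle mm 14.919309492799837 offset to axis [ 1.6047  3.0582 -0.0002] z err [ 0.0023 -0.0012  1.    ]
```

Contact is gone. I withdraw along the spindle.

Emit:
step_arm --commands '[{"translation": [0, 0, -6], "roll": 0}, {"translation": [0, 0, -12], "roll": 0}, {"translation": [0, 0, -15], "roll": 0}, {"translation": [0, 0, -15], "roll": 0}, {"translation": [0, 0, -15], "roll": 0}, {"translation": [0, 0, -15], "roll": 0}, {"translation": [0, 0, -15], "roll": 0}, {"translation": [0, 0, -15], "roll": 0}, {"translation": [0, 0, -15], "roll": 0}, {"translation": [0, 0, -15], "roll": 0}, {"translation": [0, 0, 0], "roll": 0}]'

```text
time: 23.27
tool_pos: [0.5306, 0.0619, 0.2499]
tool_rot: [-2.763, -0.602, -0.243]
contact_force: [0.3, 0.1, 0.6]
opening: 0.0668
grip_force: 0.0
```

```bash
python3 k.py
python3 - <<'E'
from h import *
t=read_camera("top")[:,:,::-1];s=read_camera("side")[:,:,::-1]
f=lambda im,x,y,w,h,k:cv2.resize(im[y:y+h,x:x+w],None,fx=k,fy=k,interpolation=cv2.INTER_CUBIC)
cv2.imwrite("pics/m5.png",np.hstack([f(t,195,150,66,66,6),f(s,255,160,66,66,6)]))
E
```

```text
t 23.2667 q [-0.262   0.0584  2.0514  0.771   0.5766  0.8702]
F tool [ 0.5273 -0.2552 -0.2544] M tool [-0.1374 -0.2902  0.0732] open 0.06678929344558747
TCP height on spindle mm 155.1832660636877 offset to axis [0.0065 3.3201 0.0069] z err [-0.0015 -0.0021  1.    ]
```

View pics/m5.png

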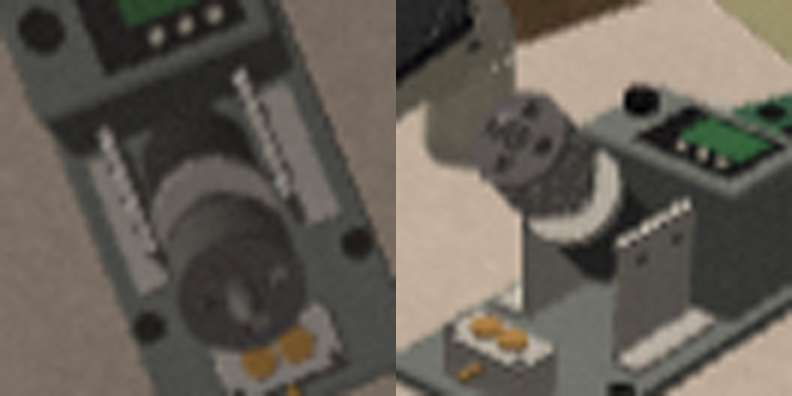

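The reel is on the spindle with no visible gap to the plate. Its top face centre is near (242,283) in the top crop and (518,137) in the side crop. I check the height along the axis numerically.

Run:
```python
from h import *
psi=.374;s,c=np.sin(.6981),np.cos(.6981);ax=np.array([-s*np.cos(psi),-s*np.sin(psi),c]);O=np.array([.6234,.0952,.13])+np.array([.364,-.931,0])*-.0
P,e=tri((195+242/6,150+282/6),(255+(518-396)/6,160+137/6));print(P,e,"height",(P-O)@ax*1e3,np.linalg.norm(np.cross(P-O,ax))*1e3)
for L in(42,49):
  for cm in("top","side"):
    K=get_calibration(cm);M=np.linalg.inv(K["world_from_camera"]);k=K["camera_matrix"]
    q=M[:3,:3]@(O+ax*L/1e3-np.array([.364,-.931,0])*.003*-1)+M[:3,3];u,v=k[0,0]*q[0]/-q[2]+k[0,2],-k[1,1]*q[1]/-q[2]+k[1,2]
    print(L,cm,((u-195)*6,(v-150)*6) if cm=="top" else ((u-255)*6+396,(v-160)*6))
```

```text
[0.5992 0.0861 0.161 ] 0.0033947078916252036 height 40.37949388411451 0.3950803094774177
42 top (np.float64(248.38703181516962), np.float64(284.7881201781615))
42 side (np.float64(524.5797676525742), np.float64(137.74255308124737))
49 top (np.float64(251.0068811370428), np.float64(292.7244613386151))
49 side (np.float64(519.0897462491787), np.float64(131.83332217688076))
```

```bash
python3 -c "
from cell import *
print(hand_in())"
```

```text
the job is handed in; nothing more can be done
None
```

The large grey reel is on the spindle, flush on the carrier with the drive pins in its slots (the push fell about 3.5 N), and let go. The job was handed in at about 23 s, and the robot was touching nothing.

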